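# Clamp a wooden rabbit in the painting vice

### The arm

A 6-joint arm with a two-finger parallel gripper is mounted at the origin on the work surface. World frame = base frame: x ahead of the robot, y to its left, z up, the work surface at z = 0. Lengths are in mm, angles in rad, forces in N, time in s.
With the tool pointing down it reaches from about 350 to 775 mm from the base axis. Payload 7.3 kg.
Tool frame: the origin (TCP) lies between the finger pads; the fingertips stand 14 mm ahead of it and the grasp point (between the pads) lies 5 mm behind it; z points along the fingers, y is the line along which they close (so a half turn about z gives the same grasp; the last joint's range is limited). The gripper opens to 92 mm and grips with 3 to 60 N. Pads are 19 mm wide; open, the fingers measure 130 mm over their backs; the gripper's body (75 mm by 190 mm) begins 47 mm behind the grasp point.
Start: joints at [-1.279, 0.342, 1.524, -0, 1.275, -0.146], TCP at [222.596, -475.494, 240.741] pointing down, gripper open.
Joint ranges: [-2.53, 2.53], [-0.77, 2.02], [0.04, 2.7], [-1, 4.14], [0.28, 2.66], [-3.11, 3.11]. Speed limits (rad/s): [2.57, 2.57, 3.14, 3.14, 3.14, 3.14].

### API

Orientations are given as a unit quaternion [w, x, y, z].
In Python, from rig import bot, eyes gives the robot as it stands.
- The arm moves only by the tool step_arm, never from a script. Its argument "commands" is one flat list of numbers, 7 for each row, row after row: the shift along the tool's x, y, z in units of 25 mm (1.0 is 25 mm), then the turn, a rotation vector about the tool's x, y, z in units of 6 degrees (1.0 is 6 degrees), then the closure, from 0 (fully open) to 1 (shut). In form: [dx, dy, dz, ax, ay, az, grip, dx, dy, dz, ax, ay, az, grip, ...]. A call has exactly 5 rows; each row is the pose to reach, as a shift and turn from the pose commanded when the call began, along the tool's axes at that moment; what a row does not reach only later rows make up. A row lasts 1/12 s, in which the tool goes at most 41.7 mm and 7.16 degrees, less where a joint would pass 70% of its speed; a pose out of reach is approached as far as the arm can. A call with a gripper value outside its range is refused whole. The fingers move at their own pace and stop on an object; "squeeze" is the grip in N (left out, the last holds). Time passes only in rows, so rows that repeat a pose let the fingers close, or fill a call up. It gives the time, the measured TCP pose, the force, the opening and the grip force at its end, in the units of the state.
- bot.state(): the state, without advancing time (a new reading comes with each control period).
- eyes.read_camera(name): name is "side" or "top"; returns a dict with "pixels" (420x560x3 uint8, red, green, blue), "fx", "fy", "cx", "cy" (pixels), "extrinsics" (4x4, takes a point from camera to world coordinates). Camera axes: x right, y down, z forward; pixel columns grow to the right and rows downward; lengths in mm; the calibration is good to about 2 mm. A picture is of the moment at which its call begins. There is no depth.
- bot.finish_job(): hands the job in; it is judged then, once.
Trained networks look in a picture, given as the dict that the camera call returned (one of the last four; its "shot" number tells which), for a name from the list of things; names that differ only in an ending like _2 or _b are one class to them, and where a whole thing is asked for, a point or a joint stands for the part that bears it (a point fixed in the world has none). Each returns a list of dicts, best first, with "conf" (0 to 1); they miss things now and then, are a little off and sometimes report something else, mostly with a low value. They report only what shows in the picture. A call takes as long as a camera call. They do not tell look-alikes from the thing itself.
- eyes.spot_in(picture, label): "location" ([column, row] in pixels, amid what is visible of it).
The state is a dict: "time_s": time; "joint_positions": joint angles; "joint_vel": joint speeds; "joint_torque": joint torques, N m; "eef_pos": TCP position; "orientation": TCP orientation; "ft_force": force on the tool from outside, world axes, zero at the start; "torque": the same for the moment, N m; "width": opening from 0.0 (shut) to 1.0 (fully open); "gripper_force": force on a finger pad.
Only numpy, scipy, OpenCV 4.12 (cv2) and the standard library are available. Lean on these libraries where they do the work, as an engineer would, in place of code of your own. Each camera call takes 0.05 s, during which the arm holds its last target. There are 200 camera calls.

### The job

Get the wooden rabbit ready for painting: wind the handwheel clockwise until the sliding jaw has pushed the rabbit against the fence and holds it there snugly, without crushing it and without pushing the jaw by hand. Then swing the spring clip round onto the rabbit's body so that its tip presses on it, and let go of everything. Leave the paint pot, the glue pot and the wooden star alone.

Things in the scene. Friction and masses are not known exactly. Their poses are not given: they have to be found in the camera images.
- vice: Fixed painting vice. Plywood bed 210 mm (x) by 360 mm (y -200 to 160), 20 mm thick; origin on the table under it, z up. A blue gearbox 84 x 76 mm, 62 mm high, at (0, -140) mm carries the handwheel. A low dark fence (130 mm along x, 9 mm high, 14 mm thick) lies across the bed; its face towards the jaw is at y = 69 to 81 mm, locked at an unmeasured place that differs every time.
- wheel_hub (a point): Point on the vertical axis of the steel handwheel, 98 mm above the table, level with the grip point of the crank knob. The wheel is 114 mm across, its top 76 mm above the table (hub 80 mm).
- crank_grip (a point): Grip point of the red crank knob: an upright, freely spinning handle 16 mm thick standing on the wheel 42 mm from its axis; it reaches from 76 to 110 mm above the table and this point lies 98 mm above the table on its axis. It circles with the wheel.
- wheel (a joint): Handwheel angle in rad, growing clockwise from above (0 to 17); moves the jaw towards the fence (vice +y) 6 mm per rad (38 mm per turn). Stiff: running free it takes about 8 N at the knob along its circle (4 to 8 N felt in a pause); each 7 N of squeeze adds 1 N at the knob. It stays where it is left and keeps a squeeze of up to 50 N; 15 to 40 N is snug, over 60 N crushes the rabbit.
- jaw: The sliding wooden jaw, 160 mm long (x), 22 mm thick, 22 mm high, axes as the vice, with a cork pad 130 mm long in front of it on stiff springs (12 N per mm, so 6 mm of jaw travel per rad adds 72 N per rad once the rabbit is stopped). Its origin lies on the bed top at the middle of the pad's free face (the +y side that pushes the rabbit), at vice y = -70 mm + 6 mm per rad of wheel.
- rabbit: The loose cream-white, paint-spotted wooden rabbit, 12 mm thick, about 70 g, lying flat on the bed between jaw and fence. Origin: underside, centre of its square body (70 x 70 mm); head and ears point to its -x (to 107 mm); the straight foot edge is at its x = +35 mm. Its sides at y = -35 and +35 mm are the ones that are clamped.
- clip_pivot (a point): Point on the vertical axis of the clip's pivot screw, behind the fence at vice (0, 120) mm, 62 mm above the table, level with the grip point of the clip's tab. The screw itself ends 39 mm above the table.
- clip (a joint): Swing angle of the spring clip in rad, growing clockwise seen from above: 0 points along vice +x, 1.57 points along vice -y, straight across the fence over the rabbit's body. Range -1.0 to 2.0; it stays where it is left (light friction, up to about 6 N at the tab while the tip climbs onto the rabbit).
- clip_tab (a point): Grip point of the clip's yellow tab: an upright pin 10 mm thick, 35 mm from the pivot, from 42 to 78 mm above the table, fixed to the clip; this point is 62 mm above the table on its axis.
- leaf: The clip's springy steel leaf with a foot bent up on both sides like a ski, which climbs onto the rabbit by itself when swung over its foot edge (vice +x side). Its origin is on the pivot axis, x points to the tip.
- clip_tip (a point): Underside of the leaf's foot, 65 mm from the pivot; free it hangs 2 mm lower than the rabbit's top face; on the rabbit the spring presses with about 1.5 N.
- paint_pot: Bystander: white jar with a blue lid, 44 mm across, 55 mm high, origin under its centre.
- glue_pot: Bystander: white jar with a green lid, 48 mm across, 50 mm high, origin under its centre.
- star: Bystander: bare wooden six-pointed star 60 mm across, 12 mm thick, origin under its centre.
Not all that is in view belongs to the job. Of the things like the rabbit, leave any that is pink, purple or red; of the rest the larger one is meant.

How it is judged (in metres and radians):
On the way, in this order (a step that is already met when the one before it is completed fails the run):
1. the jaw squeezes the rabbit against the fence with more than 8 N (contact force between jaw and rabbit above 8 N), for 0.3 s.
2. the clip's tip presses on the rabbit's body, at least 5 mm in from the edges (contact force between leaf and rabbit above 0.4 N and x of clip_tip in the frame of rabbit between -0.03 and 0.03 m and y of clip_tip in the frame of rabbit between -0.03 and 0.03 m), for 0.2 s.
At the end, for the whole second after the job is handed in: The rabbit lies flat on the bed (within 3 mm and 0.06 rad), square to the vice within 0.06 rad and at rest, squeezed between jaw and fence with more than 8 N; the clip's tip presses on the rabbit's square body with more than 0.4 N, at least 5 mm in from its edges (all of step 2 and contact force between jaw and rabbit above 8 N and z of rabbit in the frame of vice below 0.023 m and angle between rabbit's own z axis and vertical below 0.06 rad and angle between the x axis of rabbit and the x axis of vice, either way round below 0.06 rad and linear speed of rabbit below 0.01 m/s); the robot touches nothing.
It fails at once if the rabbit is crushed: more than 60 N from the jaw (contact force between jaw and rabbit above 60 N).
It fails at once if the robot pushes the jaw itself instead of winding the wheel (more than 3 N) (contact force between any of the arm, the fingers and jaw above 3 N).
It fails at once if the paint pot is moved more than 15 mm (distance of paint_pot from where it was at the start of the episode above 0.015 m).
It fails at once if the glue pot is moved more than 15 mm (distance of glue_pot from where it was at the start of the episode above 0.015 m).
It fails at once if the star is moved more than 15 mm (distance of star from where it was at the start of the episode above 0.015 m).
It also fails if it takes over 72 s, if anything falls off the work surface, if the arm or the gripper's body presses on something with over 40 N, if the wrist force passes 120 N, or if a joint passes its speed limit or range.

## Working session

There is one attempt and no reset: what is moved stays moved. The work goes in short steps, Python scripts to look and compute and a tool call to move; the robot and the scene stay as the last step left them, time stands still between calls to the robot, and variables do not carry over. Pictures are saved under pics/ and viewed, at most 10 in all, crops included, and the job is handed in when it is done.

Besides the shell and the picture viewer there is one more tool, called as name(argument=value, ...), one argument or row to a line, values as JSON. step_arm: Moves the arm, as the interface text tells. Its arguments: {"type":"object","properties":{"commands":{"type":"array","items":{"type":"number"}},"squeeze":{"type":"number"}},"required":["commands"]}

```bash
mkdir -p pics; cat > h.py <<'E'
from rig import bot, eyes
import numpy as np, cv2
def pix2w(p,uv,z):
    T=np.array(p["extrinsics"]); d=T[:3,:3]@np.array([(uv[0]-p["cx"])/p["fx"],(uv[1]-p["cy"])/p["fy"],1])
    o=T[:3,3]; return o+d*(z-o[2])/d[2]
def w2pix(p,X):
    T=np.array(p["extrinsics"]); c=T[:3,:3].T@(np.array(X)-T[:3,3]); return [p["fx"]*c[0]/c[2]+p["cx"],p["fy"]*c[1]/c[2]+p["cy"]]
def save(p,n): cv2.imwrite(f"pics/{n}.png",p["pixels"][...,::-1])
E
python3 - <<'E'
from h import *
for n in("top","side"):
    p=eyes.read_camera(n); save(p,n+"0"); print(n,np.round(p["extrinsics"],2).tolist(),p["fx"])
    for l,z in [("vice",20),("wheel",76),("crank_grip",98),("jaw",42),("rabbit",32),("clip_tab",62),("leaf",35),("paint_pot",55),("glue_pot",50),("star",12)]:
        for r in eyes.spot_in(p,l)[:4]: print(l,np.round(r["location"]),round(r["conf"],2),np.round(pix2w(p,r["location"],z)))
print(bot.state())
E
```

```text
top [[0.02, -1.0, 0.06, 442.43], [-1.0, -0.02, 0.0, -3.25], [-0.0, -0.06, -1.0, 1011.25], [0.0, 0.0, 0.0, 1.0]] 384.16508644197125
vice [305. 186.] 0.73 [546. -64.  20.]
vice [346. 172.] 0.37 [ 584. -168.   20.]
wheel [346. 172.] 0.59 [ 574. -160.   76.]
wheel [232. 178.] 0.27 [556. 118.  76.]
crank_grip [344. 172.] 0.91 [ 572. -150.   98.]
crank_grip [285. 198.] 0.36 [507. -12.  98.]
jaw [320. 181.] 0.87 [556. -99.  42.]
rabbit [180. 180.] 0.86 [554. 259.  32.]
rabbit [286. 198.] 0.81 [511. -14.  32.]
rabbit [375. 288.] 0.7 [ 288. -244.   32.]
rabbit [411. 199.] 0.62 [ 515. -333.   32.]
clip_tab [237. 184.] 0.52 [543. 108.  62.]
paint_pot [247. 134.] 0.54 [670.  88.  55.]
glue_pot [335. 119.] 0.68 [ 714. -134.   50.]
star [274. 263.] 0.55 [345.  12.  12.]
side [[-0.8, -0.43, 0.41, 25.06], [-0.6, 0.57, -0.56, 656.72], [0.0, -0.69, -0.72, 954.14], [0.0, 0.0, 0.0, 1.0]] 536.4542778372477
vice [287. 219.] 0.63 [535. -40.  20.]
wheel [310. 173.] 0.75 [ 552. -153.   76.]
wheel [290. 232.] 0.35 [477.  29.  76.]
wheel [254. 162.] 0.26 [ 684. -102.   76.]
crank_grip [310. 172.] 0.68 [ 540. -
[... 592 characters left out ...]
rray([-1.27900583e+00,  3.42006945e-01,  1.52408631e+00, -2.11802628e-06,
        1.27536675e+00, -1.46020184e-01]), 'joint_vel': array([-2.96502032e-04,  2.82882114e-03,  8.26528671e-04, -8.39232014e-05,
        8.94500927e-04,  1.26533604e-03]), 'joint_torque': array([-5.42878079e-04, -4.31146467e+01, -2.44484371e+01,  7.14998692e-02,
        4.82538028e-02,  2.34793237e-05]), 'eef_pos': array([ 222.59763037, -475.51120512,  240.74168874]), 'orientation': array([6.62206045e-05, 9.76135682e-01, 2.17161519e-01, 3.81921282e-06]), 'ft_force': array([0.52021957, 0.2405753 , 0.32032822]), 'torque': array([-0.02237638,  0.00432352, -0.03215102]), 'gripper_force': 0.0, 'width': 0.9962906932861789}
```

```bash
python3 - <<'E'
import cv2
a=cv2.imread("pics/top0.png")[110:310,140:440]; cv2.imwrite("pics/top0c.png",cv2.resize(a,None,fx=2.66,fy=2.66,interpolation=cv2.INTER_CUBIC))
a=cv2.imread("pics/side0.png")[130:290,190:390]; cv2.imwrite("pics/side0c.png",cv2.resize(a,None,fx=3.75,fy=3.75,interpolation=cv2.INTER_CUBIC))
E
```

```text
(no output)
```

View pics/top0c.png

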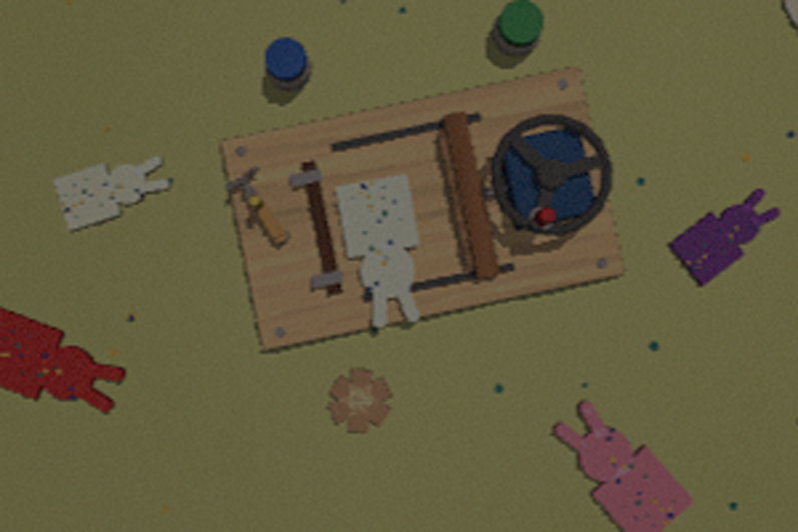

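View pics/side0c.png

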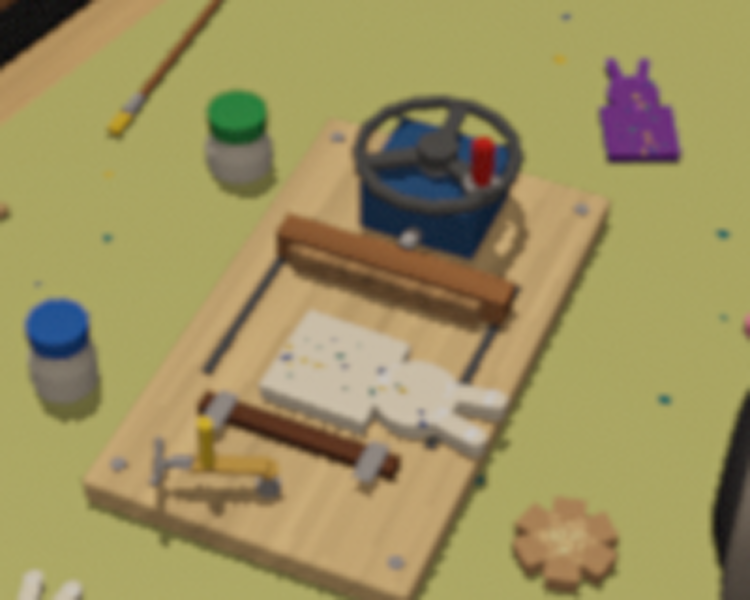

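The top view shows the rabbit candidates: cream on the bed (286,198), small white (175,182), red (150,245), purple (412,198) and pink (375,288). The one on the bed is the larger non-coloured one, so it is my target. The clip's pivot is near (246,200) and its leaf points up-left. The red knob is at (344,191).

```bash
cat >> h.py <<'E'
def V2W(v,X):
    c,s=np.cos(v[2]),np.sin(v[2]); return np.array([v[0]+c*X[0]-s*X[1],v[1]+s*X[0]+c*X[1],X[2]])
def W2V(v,X):
    c,s=np.cos(v[2]),np.sin(v[2]); d=X[:2]-np.array(v[:2]); return np.array([c*d[0]+s*d[1],-s*d[0]+c*d[1],X[2]])
E
python3 - <<'E'
from h import *
from scipy.optimize import least_squares
p={n:eyes.read_camera(n) for n in("top","side")}
T=lambda a,b:("top",140+a/2.66,110+b/2.66); S=lambda a,b:("side",190+a/3.75,130+b/3.75)
obs=[((105,160,20),T(220,142)),((105,-200,20),T(581,68)),((-105,-200,20),T(624,272)),((-105,160,20),T(262,352)),((0,-140,80),T(550,172)),
((0,-140,80),S(437,147)),((105,-200,20),S(333,120)),((-105,-200,20),S(609,200)),((105,160,20),S(86,486)),((-105,160,20),S(408,597))]
f=lambda v:np.ravel([np.array(w2pix(p[o[0]],V2W(v,X)))-o[1:] for X,o in obs])
r=least_squares(f,[550,-20,.2],loss="soft_l1"); v=r.x; print("vice",v.round(3)); print(f(v).reshape(-1,2).round(1).tolist())
np.save("v.npy",v)
def tr(o,z): return W2V(v,pix2w(p[o[0]],o[1:],z)).round(1)
print("hub",V2W(v,(0,-140,98)),"pivot",V2W(v,(0,120,62)))
print("knob top",tr(T(546,213),110),tr(S(484,142),110))
print("tab",tr(T(254,202),78),tr(S(205,424),78))
print("tip",tr(T(240,178),35))
print("jaw face top edge",tr(T(443,118),42),tr(T(477,278),42), tr(S(280,240),42),tr(S(497,307),42))
print("rabbit corners",[tr(T(*q),32) for q in((336,188),(407,176),(418,246),(347,258))])
print([tr(S(*q),32) for q in((312,312),(409,346),(262,381),(366,418))])
print("fence face",[tr(T(*q),29) for q in((314,162),(341,290))],[tr(S(*q),29) for q in((210,394),(399,459))])
E
```

```text
vice [ 5.33746e+02 -2.50540e+01  2.31000e-01]
[[-1.2, 0.2], [-1.8, -0.8], [0.0, 1.2], [-0.4, 0.6], [0.2, 1.1], [0.4, -1.6], [-0.9, -2.0], [1.0, -1.4], [-1.4, -2.0], [0.2, -0.1]]
hub [ 565.73603371 -161.35061353   98.        ] pivot [506.32638765  91.77088686  62.        ]
knob top [ -35.  -122.8  110. ] [ -38.1 -119.   110. ]
tab [ 33.  130.9  78. ] [ 32.1 135.2  78. ]
tip [ 63.9 143.4  35. ]
jaw face top edge [ 78.5 -58.9  42. ] [-77.9 -57.7  42. ] [ 72.6 -49.7  42. ] [-76.9 -50.5  42. ]
rabbit corners [array([35.4, 55.3, 32. ]), array([ 32.4, -14. ,  32. ]), array([-35.9, -10. ,  32. ]), array([-32.8,  59.1,  32. ])]
[array([31.2, -8.4, 32. ]), array([-35.9,  -6.3,  32. ]), array([35.1, 56.7, 32. ]), array([-34.7,  58.2,  32. ])]
fence face [array([65. , 70.9, 29. ]), array([-61.5,  71.2,  29. ])] [array([60.8, 76.6, 29. ]), array([-64.2,  77.1,  29. ])]
```

The vice fit holds together: knob radius 41.6 mm, rabbit centre at about x=0, and fence face at about 72–77 mm. Moving above the knob now.

step_arm(
  commands=[1.4,-0.6,0,0,0,0,0.4,2.8,-1.2,0,0,0,0,0.4,4.2,-1.8,0,0,0,0,0.4,5.6,-2.3,0,0,0,0,0.4,7.0,-2.8,0,0,0,0,0.4],
  squeeze=40,
)

```text
time_s: 1.62
eef_pos: [352.3, -336.6, 240.9]
orientation: [0.0, 0.976, 0.217, 0.0]
ft_force: [0.2, -1.6, -0.7]
width: 0.687
gripper_force: 0.0
```

step_arm(
  commands=[1.4,-0.6,0.4,0,0,0,0.4,2.8,-1.2,0.9,0,0,0,0.4,4.2,-1.8,1.3,0,0,0,0.4,5.6,-2.3,1.8,0,0,0,0.4,7.0,-2.8,2.2,0,0,0,0.4],
)

```text
time_s: 2.03
eef_pos: [481.2, -198.6, 185.1]
orientation: [0.0, 0.976, 0.217, -0.0]
ft_force: [-0.1, -0.4, -0.9]
width: 0.599
gripper_force: 0.0
```

step_arm(
  commands=[0.8,-0.3,0.4,0,0,0,0.4,1.6,-0.6,0.9,0,0,0,0.4,2.4,-0.9,1.4,0,0,0,0.4,2.4,-0.95,1.4,0,0,0,0.4,2.4,-0.95,1.4,0,0,0,0.4],
)

```text
time_s: 2.45
eef_pos: [524.4, -152.4, 150.0]
orientation: [-0.0, 0.976, 0.218, -0.001]
ft_force: [-0.9, -0.5, 0.5]
width: 0.6
gripper_force: 0.0
```

```bash
python3 - <<'E'
from h import *
for n in("side","top"):
    p=eyes.read_camera(n); s=bot.state()["eef_pos"]
    print(n,s.round(1),[np.round(w2pix(p,[525.3,-151.4,98])).tolist()],[(np.round(r["location"]).tolist(),round(r["conf"],2),pix2w(p,r["location"],98).round(1).tolist()) for r in eyes.spot_in(p,"crank_grip")[:2]])
    u,w=map(int,w2pix(p,[525,-151,98])); a=p["pixels"][w-50:w+50,u-60:u+60,::-1]
    cv2.imwrite(f"pics/k_{n}.png",cv2.resize(a,None,fx=4,fy=4,interpolation=cv2.INTER_CUBIC))
a=np.hstack([cv2.imread("pics/k_side.png")[:,40:440],cv2.imread("pics/k_top.png")[:,40:440]]); cv2.imwrite("pics/k.png",a)
E
```

```text
side [ 524.3 -153.3  150.7] [[319.0, 171.0]] [([308.0, 175.0], 0.85, [538.1, -123.3, 98.0])]
top [ 524.3 -154.2  151.4] [[344.0, 192.0]] [([330.0, 165.0], 0.66, [587.8, -118.5, 98.0])]
```

View pics/k.png

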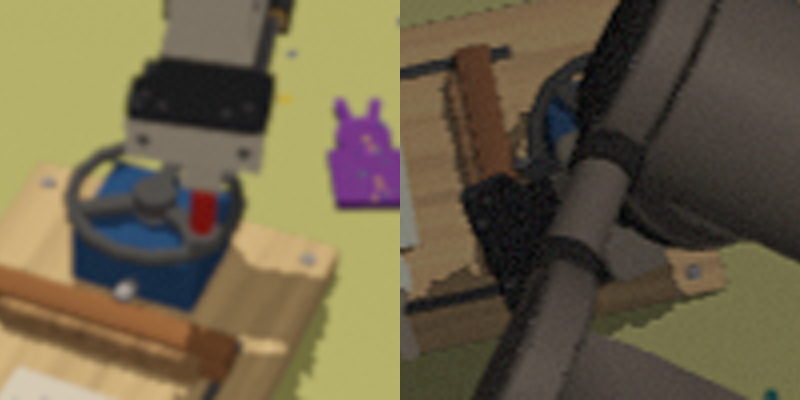

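The side view (left) shows the red knob at about (319,174), just under and between the two fingers, so I descend and close.

step_arm(
  commands=[0,0,0.5,0,0,0,0.4,0,0,1.1,0,0,0,0.4,0,0,1.7,0,0,0,0.4,0,0,2.16,0,0,0,0.4,0,0,2.16,0,0,0,0.4],
)

```text
time_s: 3.07
eef_pos: [523.0, -153.8, 95.2]
orientation: [-0.001, 0.976, 0.216, -0.001]
ft_force: [-0.9, 0.1, 0.3]
width: 0.602
gripper_force: 0.0
```

step_arm(
  commands=[0,0,0,0,0,0,1,0,0,0,0,0,0,1,0,0,0,0,0,0,1,0,0,0,0,0,0,1,0,0,0,0,0,0,1],
)

```text
time_s: 3.48
eef_pos: [524.8, -153.6, 97.4]
orientation: [0.0, 0.976, 0.217, 0.001]
ft_force: [-0.2, 0.7, -0.3]
width: 0.287
gripper_force: 0.0
```

step_arm(
  commands=[0,0,0,0,0,0,1,0,0,0,0,0,0,1,0,0,0,0,0,0,1,0,0,0,0,0,0,1,0,0,0,0,0,0,1],
)

```text
time_s: 3.9
eef_pos: [524.7, -153.5, 97.0]
orientation: [0.0, 0.976, 0.217, 0.0]
ft_force: [-0.1, -1.0, 3.4]
width: 0.167
gripper_force: 40.0
```

```bash
cat > circ.py <<'E'
import numpy as np,sys
def rows(w0,step,n=5,psi0=np.radians(-143.9)):
    P=lambda w:1.68*np.array([np.cos(psi0+w),np.sin(psi0+w)])
    return [x for i in range(1,n+1) for x in [*np.round(P(w0+step*i)-P(w0),2).tolist(),0,0,0,0,1]]
if __name__=="__main__":
    print(rows(0,.15))
    for k in range(5): print(k,rows(.75+1.5*k,.3))
E
python3 circ.py
```

```text
[0.16, -0.19, 0, 0, 0, 0, 1, 0.35, -0.36, 0, 0, 0, 0, 1, 0.57, -0.49, 0, 0, 0, 0, 1, 0.8, -0.59, 0, 0, 0, 0, 1, 1.04, -0.66, 0, 0, 0, 0, 1]
0 [0.5, -0.02, 0, 0, 0, 0, 1, 0.99, 0.11, 0, 0, 0, 0, 1, 1.41, 0.37, 0, 0, 0, 0, 1, 1.74, 0.75, 0, 0, 0, 0, 1, 1.94, 1.22, 0, 0, 0, 0, 1]
1 [0.06, 0.5, 0, 0, 0, 0, 1, -0.04, 0.99, 0, 0, 0, 0, 1, -0.27, 1.44, 0, 0, 0, 0, 1, -0.63, 1.79, 0, 0, 0, 0, 1, -1.07, 2.02, 0, 0, 0, 0, 1]
2 [-0.49, 0.09, 0, 0, 0, 0, 1, -0.99, 0.03, 0, 0, 0, 0, 1, -1.45, -0.17, 0, 0, 0, 0, 1, -1.83, -0.5, 0, 0, 0, 0, 1, -2.09, -0.93, 0, 0, 0, 0, 1]
3 [-0.13, -0.49, 0, 0, 0, 0, 1, -0.1, -0.99, 0, 0, 0, 0, 1, 0.07, -1.46, 0, 0, 0, 0, 1, 0.37, -1.86, 0, 0, 0, 0, 1, 0.78, -2.15, 0, 0, 0, 0, 1]
4 [0.48, -0.16, 0, 0, 0, 0, 1, 0.98, -0.17, 0, 0, 0, 0, 1, 1.46, -0.03, 0, 0, 0, 0, 1, 1.88, 0.24, 0, 0, 0, 0, 1, 2.2, 0.62, 0, 0, 0, 0, 1]
```

step_arm(
  commands=[0.16,-0.19,0,0,0,0,1,0.35,-0.36,0,0,0,0,1,0.57,-0.49,0,0,0,0,1,0.8,-0.59,0,0,0,0,1,1.04,-0.66,0,0,0,0,1],
)

```text
time_s: 4.32
eef_pos: [540.8, -128.9, 97.0]
orientation: [0.001, 0.976, 0.217, -0.001]
ft_force: [-3.8, -10.2, 3.6]
width: 0.162
gripper_force: 40.0
```

step_arm(
  commands=[0.5,-0.02,0,0,0,0,1,0.99,0.11,0,0,0,0,1,1.41,0.37,0,0,0,0,1,1.74,0.75,0,0,0,0,1,1.94,1.22,0,0,0,0,1],
)

```text
time_s: 4.73
eef_pos: [596.2, -133.8, 96.9]
orientation: [-0.001, 0.976, 0.218, -0.003]
ft_force: [-12.5, 0.0, 10.7]
width: 0.162
gripper_force: 40.0
```

step_arm(
  commands=[0.06,0.5,0,0,0,0,1,-0.04,0.99,0,0,0,0,1,-0.27,1.44,0,0,0,0,1,-0.63,1.79,0,0,0,0,1,-1.07,2.02,0,0,0,0,1],
)

```text
time_s: 5.15
eef_pos: [597.3, -190.5, 97.0]
orientation: [-0.0, 0.976, 0.217, 0.002]
ft_force: [6.0, 5.5, 1.0]
width: 0.162
gripper_force: 40.0
```

step_arm(
  commands=[-0.49,0.09,0,0,0,0,1,-0.99,0.03,0,0,0,0,1,-1.45,-0.17,0,0,0,0,1,-1.83,-0.5,0,0,0,0,1,-2.09,-0.93,0,0,0,0,1],
)

```text
time_s: 5.57
eef_pos: [539.1, -195.4, 97.1]
orientation: [0.003, 0.976, 0.217, 0.002]
ft_force: [6.0, -6.4, -3.5]
width: 0.169
gripper_force: 40.0
```

step_arm(
  commands=[-0.13,-0.49,0,0,0,0,1,-0.1,-0.99,0,0,0,0,1,0.07,-1.46,0,0,0,0,1,0.37,-1.86,0,0,0,0,1,0.78,-2.15,0,0,0,0,1],
)

```text
time_s: 5.98
eef_pos: [532.5, -137.0, 97.0]
orientation: [0.002, 0.976, 0.217, -0.0]
ft_force: [-0.0, -12.0, -1.0]
width: 0.163
gripper_force: 40.0
```

```bash
python3 - <<'E'
from h import *
p=eyes.read_camera("side"); save(p,"m1"); cv2.imwrite("pics/m1c.png",cv2.resize(p["pixels"][130:290,190:390,::-1],None,fx=3.75,fy=3.75,interpolation=cv2.INTER_CUBIC))
print(bot.state()["eef_pos"],bot.state()["ft_force"])
E
```

```text
[ 533.96453225 -135.28003957   97.03886323] [ 0.17802181 -5.50662007  1.93472283]
```

View pics/m1c.png

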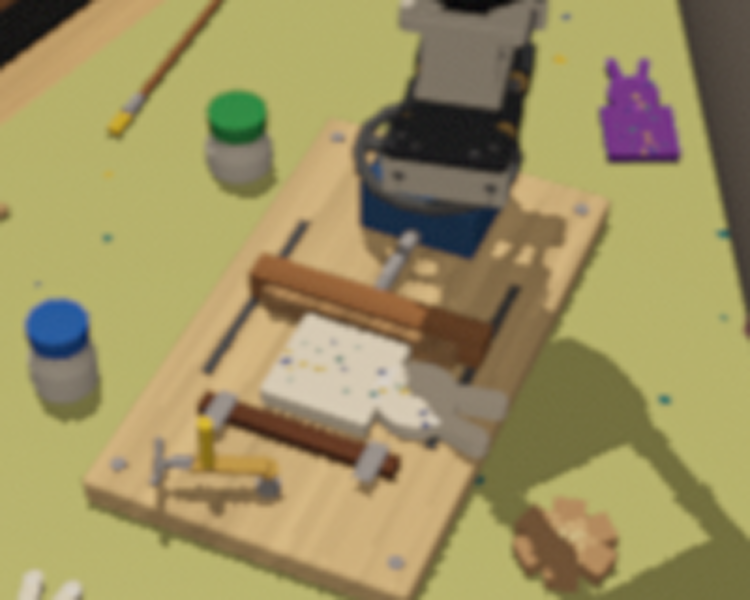

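After 6.75 rad the jaw is just reaching the rabbit's back edge. About 17–20 mm of travel remains until the rabbit meets the fence.

step_arm(
  commands=[0.48,-0.16,0,0,0,0,1,0.98,-0.17,0,0,0,0,1,1.46,-0.03,0,0,0,0,1,1.88,0.24,0,0,0,0,1,2.2,0.62,0,0,0,0,1],
)

```text
time_s: 6.45
eef_pos: [587.4, -126.6, 96.9]
orientation: [-0.0, 0.976, 0.218, -0.003]
ft_force: [-12.6, -5.6, 9.4]
width: 0.162
gripper_force: 40.0
```

```bash
python3 - <<'E'
from h import *; from circ import rows
from scipy.optimize import minimize
p=eyes.read_camera("side"); cv2.imwrite("pics/m2c.png",cv2.resize(p["pixels"][180:270,230:350,::-1],None,fx=6,fy=6,interpolation=cv2.INTER_CUBIC))
print(bot.state()["eef_pos"],bot.state()["ft_force"])
print(rows(8.25,.15)); 
for k in range(4): print(k,rows(9.0+.25*k,.05))
E
```

```text
[ 589.26769071 -128.03973327   96.91934158] [-5.54132052 -3.59409647  7.11733804]
[0.11, 0.22, 0, 0, 0, 0, 1, 0.19, 0.46, 0, 0, 0, 0, 1, 0.24, 0.71, 0, 0, 0, 0, 1, 0.24, 0.96, 0, 0, 0, 0, 1, 0.21, 1.21, 0, 0, 0, 0, 1]
0 [-0.02, 0.08, 0, 0, 0, 0, 1, -0.04, 0.16, 0, 0, 0, 0, 1, -0.07, 0.24, 0, 0, 0, 0, 1, -0.1, 0.32, 0, 0, 0, 0, 1, -0.14, 0.4, 0, 0, 0, 0, 1]
1 [-0.04, 0.07, 0, 0, 0, 0, 1, -0.08, 0.15, 0, 0, 0, 0, 1, -0.13, 0.22, 0, 0, 0, 0, 1, -0.18, 0.29, 0, 0, 0, 0, 1, -0.23, 0.35, 0, 0, 0, 0, 1]
2 [-0.06, 0.06, 0, 0, 0, 0, 1, -0.12, 0.12, 0, 0, 0, 0, 1, -0.18, 0.18, 0, 0, 0, 0, 1, -0.24, 0.23, 0, 0, 0, 0, 1, -0.31, 0.28, 0, 0, 0, 0, 1]
3 [-0.07, 0.05, 0, 0, 0, 0, 1, -0.14, 0.09, 0, 0, 0, 0, 1, -0.22, 0.13, 0, 0, 0, 0, 1, -0.29, 0.17, 0, 0, 0, 0, 1, -0.37, 0.2, 0, 0, 0, 0, 1]
```

View pics/m2c.png

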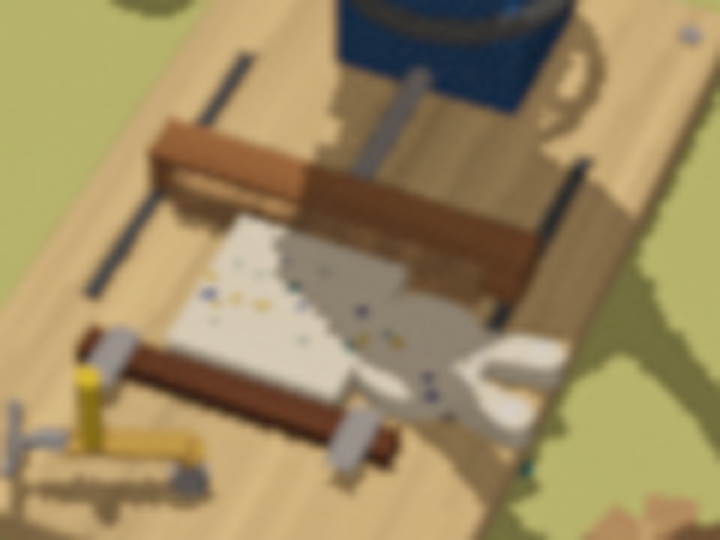

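```bash
python3 - <<'E'
from h import *
p=eyes.read_camera("side"); v=np.load("v.npy")
t=lambda a,b,z:W2V(v,pix2w(p,(230+a/6,180+b/6),z)).round(1)
print("rabbit front",t(168,345,32),t(340,401,32),"back",t(242,213,32),t(405,268,32)); print("fence",t(90,330,29),t(390,430,29),t(250,383,29))
print("jaw",t(155,185,42),t(520,302,42))
E
```

```text
rabbit front [31.3 74.4 32. ] [-39.   73.4  32. ] back [34.3  1.1 32. ] [-35.4   2.1  32. ]
fence [63.  77.3 29. ] [-60.5  76.4  29. ] [-3.7 76.7 29. ]
jaw [67.7  9.7 42. ] [-85.2   9.   42. ]
```

The rabbit's front edge is about 3 mm short of the fence, which is about 0.5 rad. I'll go on in small steps and watch the tangential force.

```bash
python3 - <<'E'
from circ import rows
for k in range(6): print(k,rows(8.25+.25*k,.05))
E
```

```text
0 [0.04, 0.07, 0, 0, 0, 0, 1, 0.08, 0.15, 0, 0, 0, 0, 1, 0.11, 0.22, 0, 0, 0, 0, 1, 0.14, 0.3, 0, 0, 0, 0, 1, 0.17, 0.38, 0, 0, 0, 0, 1]
1 [0.02, 0.08, 0, 0, 0, 0, 1, 0.04, 0.16, 0, 0, 0, 0, 1, 0.05, 0.25, 0, 0, 0, 0, 1, 0.06, 0.33, 0, 0, 0, 0, 1, 0.07, 0.41, 0, 0, 0, 0, 1]
2 [0.0, 0.08, 0, 0, 0, 0, 1, -0.0, 0.17, 0, 0, 0, 0, 1, -0.01, 0.25, 0, 0, 0, 0, 1, -0.02, 0.33, 0, 0, 0, 0, 1, -0.03, 0.42, 0, 0, 0, 0, 1]
3 [-0.02, 0.08, 0, 0, 0, 0, 1, -0.04, 0.16, 0, 0, 0, 0, 1, -0.07, 0.24, 0, 0, 0, 0, 1, -0.1, 0.32, 0, 0, 0, 0, 1, -0.14, 0.4, 0, 0, 0, 0, 1]
4 [-0.04, 0.07, 0, 0, 0, 0, 1, -0.08, 0.15, 0, 0, 0, 0, 1, -0.13, 0.22, 0, 0, 0, 0, 1, -0.18, 0.29, 0, 0, 0, 0, 1, -0.23, 0.35, 0, 0, 0, 0, 1]
5 [-0.06, 0.06, 0, 0, 0, 0, 1, -0.12, 0.12, 0, 0, 0, 0, 1, -0.18, 0.18, 0, 0, 0, 0, 1, -0.24, 0.23, 0, 0, 0, 0, 1, -0.31, 0.28, 0, 0, 0, 0, 1]
```

step_arm(
  commands=[0.04,0.07,0,0,0,0,1,0.07,0.14,0,0,0,0,1,0.11,0.22,0,0,0,0,1,0.14,0.3,0,0,0,0,1,0.17,0.38,0,0,0,0,1],
)

```text
time_s: 6.97
eef_pos: [594.8, -132.5, 96.9]
orientation: [-0.001, 0.976, 0.217, -0.002]
ft_force: [-9.6, 2.3, 9.0]
width: 0.163
gripper_force: 40.0
```

step_arm(
  commands=[0.02,0.08,0,0,0,0,1,0.04,0.16,0,0,0,0,1,0.05,0.25,0,0,0,0,1,0.06,0.33,0,0,0,0,1,0.07,0.41,0,0,0,0,1],
)

```text
time_s: 7.38
eef_pos: [601.0, -140.0, 96.9]
orientation: [-0.002, 0.976, 0.217, -0.002]
ft_force: [-8.7, 5.8, 9.3]
width: 0.164
gripper_force: 40.0
```

step_arm(
  commands=[0.0,0.05,0,0,0,0,1,0.0,0.1,0,0,0,0,1,0.0,0.15,0,0,0,0,1,0.0,0.2,0,0,0,0,1,-0.01,0.25,0,0,0,0,1],
)

```text
time_s: 7.8
eef_pos: [603.6, -144.9, 96.9]
orientation: [-0.003, 0.976, 0.217, -0.002]
ft_force: [-6.5, 9.1, 8.9]
width: 0.163
gripper_force: 40.0
```

```bash
python3 - <<'E'
from h import *
p=eyes.read_camera("side"); cv2.imwrite("pics/m3c.png",cv2.resize(p["pixels"][180:270,230:350,::-1],None,fx=6,fy=6,interpolation=cv2.INTER_CUBIC))
print(bot.state()["eef_pos"],bot.state()["ft_force"])
E
```

```text
[ 603.73698618 -145.09530083   96.88236097] [-7.22757868  7.89207569  8.39121706]
```

View pics/m3c.png

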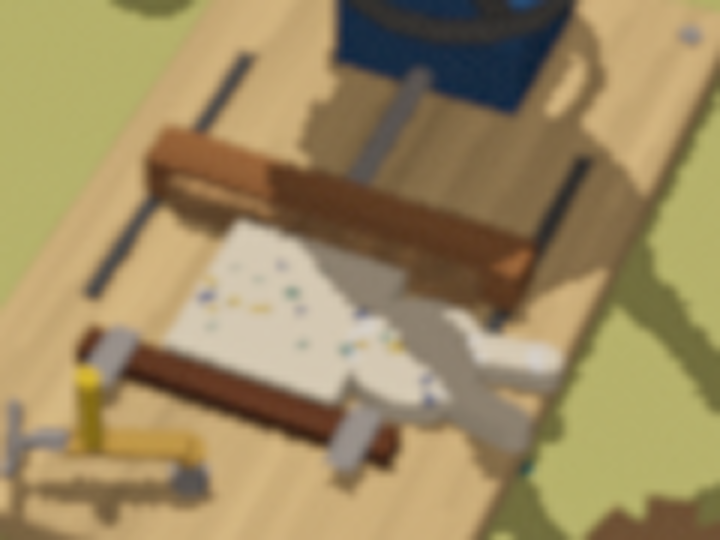

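The rabbit now sits against the fence along its whole edge, and the tangential force rose 8.1 → 9.2 → 10.7 N, which means about 18 N of squeeze. One small 0.1 rad addition.

step_arm(
  commands=[0.0,0.05,0,0,0,0,1,-0.01,0.09,0,0,0,0,1,-0.01,0.13,0,0,0,0,1,-0.02,0.17,0,0,0,0,1,-0.02,0.17,0,0,0,0,1],
)

```text
time_s: 8.27
eef_pos: [605.2, -148.6, 96.9]
orientation: [-0.003, 0.976, 0.217, -0.002]
ft_force: [-6.0, 9.5, 9.3]
width: 0.161
gripper_force: 40.0
```

The force is consistent with about 23 N of squeeze, so I release the knob, rise and go to the clip.

step_arm(
  commands=[0,0,0,0,0,0,0.5,0,0,0,0,0,0,0.5,0,0,0,0,0,0,0.5,0,0,0,0,0,0,0.5,0,0,0,0,0,0,0.5],
)

```text
time_s: 8.68
eef_pos: [606.7, -151.8, 96.5]
orientation: [0.0, 0.976, 0.217, -0.0]
ft_force: [0.1, -0.2, 0.2]
width: 0.467
gripper_force: 0.0
```

step_arm(
  commands=[0,0,-0.5,0,0,0,0.5,0,0,-1.2,0,0,0,0.5,0,0,-2,0,0,0,0.5,0,0,-2.7,0,0,0,0.5,0,0,-2.7,0,0,0,0.5],
)

```text
time_s: 9.1
eef_pos: [608.6, -152.4, 168.1]
orientation: [0.002, 0.976, 0.217, 0.003]
ft_force: [0.6, -0.3, -0.2]
width: 0.498
gripper_force: 0.0
```

step_arm(
  commands=[0.2,-1.1,0,0,0,0,0.5,0.4,-2.2,0,0,0,0,0.5,0.6,-3.3,0,0,0,0,0.5,0.8,-4.4,0,0,0,0,0.5,1.0,-5.5,0,0,0,0,0.5],
)

```text
time_s: 9.52
eef_pos: [570.3, -15.5, 163.2]
orientation: [-0.0, 0.976, 0.217, -0.001]
ft_force: [0.0, 0.6, 1.1]
width: 0.498
gripper_force: 0.0
```

step_arm(
  commands=[0.2,-1.1,0,0,0,0,0.5,0.4,-2.2,0,0,0,0,0.5,0.6,-3.3,0,0,0,0,0.5,0.75,-4.3,0,0,0,0,0.5,0.9,-5.1,0,0,0,0,0.5],
)

```text
time_s: 9.93
eef_pos: [536.3, 110.2, 163.3]
orientation: [-0.0, 0.976, 0.217, -0.001]
ft_force: [0.1, -0.0, -0.0]
width: 0.504
gripper_force: 0.0
```

```bash
python3 - <<'E'
from h import *
v=np.load("v.npy")
p=eyes.read_camera("side"); s=bot.state(); print(s["time_s"],s["eef_pos"],s["joint_positions"].round(2),s["ft_force"])
print(V2W(v,(33,132.5,62)),w2pix(p,V2W(v,(33,132.5,62))),[(r["location"],r["conf"]) for r in eyes.spot_in(p,"clip_tab")[:2]])
cv2.imwrite("pics/c1.png",cv2.resize(p["pixels"][165:285,180:340,::-1],None,fx=5,fy=5,interpolation=cv2.INTER_CUBIC))
E
```

```text
9.9833 [535.43111546 112.95087453 163.30974536] [0.07 0.46 1.57 0.   1.11 1.2 ] [-2.20911984  2.37517388  1.0712294 ]
[535.59711433 111.48064484  62.        ] [np.float64(245.22855025470918), np.float64(246.84864049106994)] [([243.4, 252.3], 0.58)]
```

View pics/c1.png

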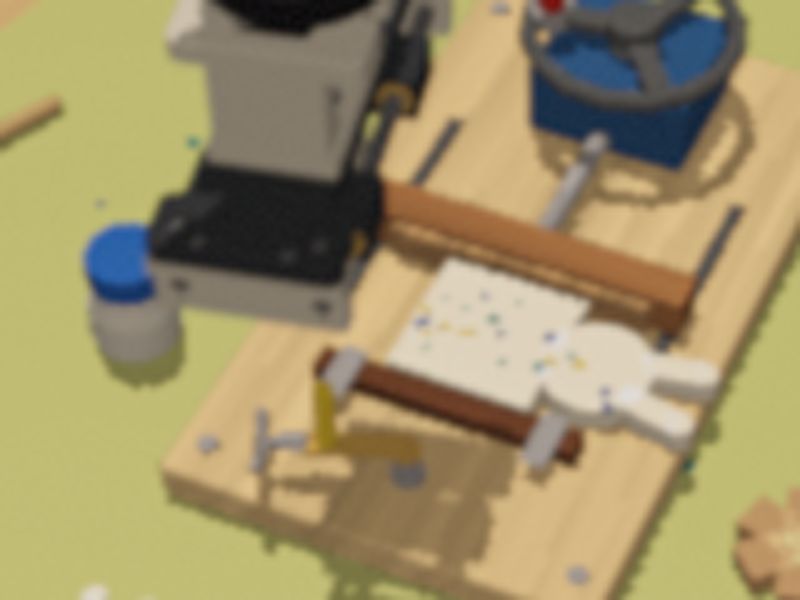

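The tab's middle is at about (245,248), matching the prediction of (245,247), and the rabbit lies square against the fence. Descend and grip.

step_arm(
  commands=[0,0,1,0,0,0,0.5,0,0,2,0,0,0,0.5,0,0,3,0,0,0,0.5,0,0,3.8,0,0,0,0.5,0,0,4.1,0,0,0,0.5],
  squeeze=25,
)

```text
time_s: 10.45
eef_pos: [535.7, 107.5, 58.3]
orientation: [-0.0, 0.976, 0.217, -0.003]
ft_force: [-0.6, 0.2, -0.1]
width: 0.498
gripper_force: 0.0
```

step_arm(
  commands=[0,0,0,0,0,0,1,0,0,0,0,0,0,1,0,0,0,0,0,0,1,0,0,0,0,0,0,1,0,0,0,0,0,0,1],
)

```text
time_s: 10.87
eef_pos: [538.2, 108.5, 62.9]
orientation: [0.0, 0.976, 0.217, 0.001]
ft_force: [0.0, -0.4, 0.3]
width: 0.184
gripper_force: 0.0
```

step_arm(
  commands=[0,0,0,0,0,0,1,0,0,0,0,0,0,1,0,0,0,0,0,0,1,0,0,0,0,0,0,1,0,0,0,0,0,0,1],
)

```text
time_s: 11.28
eef_pos: [538.1, 108.8, 62.5]
orientation: [0.0, 0.976, 0.217, 0.001]
ft_force: [0.8, 1.3, 6.0]
width: 0.104
gripper_force: 25.0
```

```bash
python3 - <<'E'
import numpy as np
P=lambda w:1.4*np.array([np.cos(np.radians(-4.9)+w),np.sin(np.radians(-4.9)+w)])
for k in range(2): print([(P(.93*k+.186*i)-P(.93*k)).round(2).tolist() for i in range(1,6)])
E
```

```text
[[-0.0, 0.26], [-0.05, 0.52], [-0.15, 0.76], [-0.29, 0.98], [-0.47, 1.17]]
[[-0.21, 0.15], [-0.44, 0.27], [-0.7, 0.33], [-0.95, 0.35], [-1.21, 0.32]]
```

step_arm(
  commands=[0,0.26,0,0,0,0,1,-0.05,0.52,0,0,0,0,1,-0.15,0.76,0,0,0,0,1,-0.29,0.98,0,0,0,0,1,-0.47,1.17,0,0,0,0,1],
)

```text
time_s: 11.7
eef_pos: [540.2, 78.0, 62.2]
orientation: [-0.001, 0.976, 0.217, 0.001]
ft_force: [1.5, 6.4, 2.5]
width: 0.102
gripper_force: 25.0
```

step_arm(
  commands=[-0.21,0.15,0,0,0,0,1,-0.44,0.27,0,0,0,0,1,-0.7,0.33,0,0,0,0,1,-0.95,0.35,0,0,0,0,1,-1.21,0.32,0,0,0,0,1],
)

```text
time_s: 12.12
eef_pos: [517.8, 56.8, 62.3]
orientation: [0.001, 0.976, 0.217, 0.003]
ft_force: [8.9, -1.1, -3.0]
width: 0.098
gripper_force: 25.0
```

step_arm(
  commands=[0,0,0,0,0,0,0.6,0,0,0,0,0,0,0.6,0,0,0,0,0,0,0.6,0,0,0,0,0,0,0.6,0,0,0,0,0,0,0.6],
)

```text
time_s: 12.53
eef_pos: [515.0, 57.1, 61.5]
orientation: [-0.0, 0.976, 0.217, -0.0]
ft_force: [0.3, 0.7, 0.3]
width: 0.383
gripper_force: 0.0
```

step_arm(
  commands=[0,0,-0.8,0,0,0,0.6,0,0,-1.6,0,0,0,0.6,0,0,-2.6,0,0,0,0.6,0,0,-3.8,0,0,0,0.6,0,0,-5,0,0,0,0.6],
)

```text
time_s: 12.95
eef_pos: [514.6, 57.1, 187.6]
orientation: [-0.0, 0.976, 0.217, -0.001]
ft_force: [0.6, 0.1, -0.1]
width: 0.401
gripper_force: 0.0
```

step_arm(
  commands=[-1.2,0,-0.4,0,0,0,0.6,-2.4,0,-0.8,0,0,0,0.6,-3.6,0,-1.2,0,0,0,0.6,-4.6,0,-1.6,0,0,0,0.6,-5,0,-2,0,0,0,0.6],
)

```text
time_s: 13.37
eef_pos: [399.0, 3.5, 236.9]
orientation: [-0.0, 0.976, 0.217, -0.001]
ft_force: [0.4, 0.1, -0.1]
width: 0.397
gripper_force: 0.0
```

```bash
python3 - <<'E'
from h import *
v=np.load("v.npy")
p=eyes.read_camera("side"); s=bot.state(); print(s["time_s"],s["eef_pos"],s["ft_force"])
q=eyes.read_camera("top")
a=cv2.resize(p["pixels"][170:280,220:360,::-1],(560,440),interpolation=cv2.INTER_CUBIC)
b=cv2.resize(q["pixels"][150:260,220:280,::-1],(240,440),interpolation=cv2.INTER_CUBIC)
cv2.imwrite("pics/c2.png",np.hstack([a,b]))
E
```

```text
13.4167 [399.7409059    3.22103907 238.8198214 ] [0.48311379 0.92914034 2.02532915]
```

View pics/c2.png

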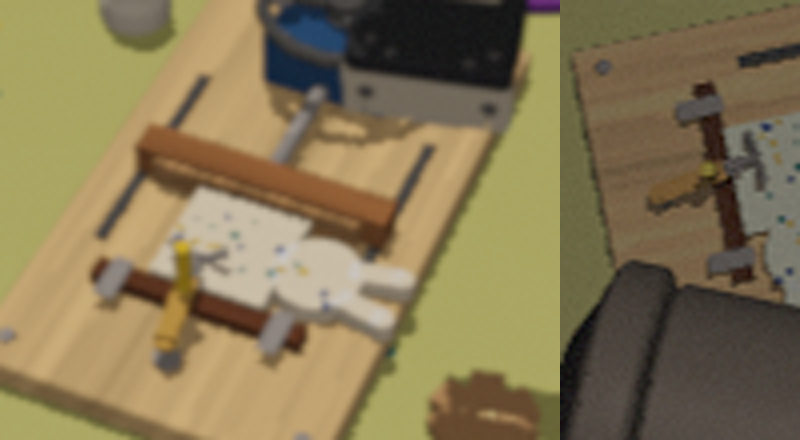

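The clip's foot lies on the rabbit's body, about mid-length and some 14 mm inside the fence-side edge. The rabbit is square against the fence, and the robot is clear of everything.

```bash
python3 -c "
from rig import bot
print(bot.finish_job())"
```

```text
the job is handed in; nothing more can be done
None
```

I wound the handwheel until the jaw held the rabbit against the fence (about 23 N, estimated from the force at the knob), swung the clip's tip onto its body, let go of everything and handed the job in; no verdict came back.

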